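# Spring open the long stamp-pad case

## Task

Two latched stamp-pad cases lie on the stamping table, an oblong one and a square one. Open the oblong one so that a stamp can be inked: slide its thumb latch sideways along its slot until the cover is released and springs fully up, and leave it standing open. Keep the square case shut.

Things in the scene. Friction and masses are not known exactly. Their poses are not given: they have to be found in the camera images.
- long_case: oblong stamp-pad case, white with flat black cover, fixed: 110 mm deep (x) by 175 wide (y), rim 26 high, cover top 30. Origin: centre of underside, z up. A white ledge, 34 deep, top at 26, runs along the whole -x side and carries the latch; the cover fills the rest, hinged on the +x rim, and swings up away from the latch. The square case is the same but 110 by 110 (ledge and latch too).
- long_thumb (a point): top centre of the oblong case's latch, a steel block 16 (case x) by 18 (case y) mm, 19 above the ledge: 45 above the table. Rests at x -41, y -10 in the case frame. Slides only to case +y, 20 mm at most; frees the cover after 12 (go to 16-19). A spring (1 to 2.5 N) returns it. Pinch it along y or push its -y side. 32 high tongue towards the cover; slot ends beside it 3 mm high; ledge else bare.
- long_lid (a joint): angle of the oblong case's cover (rad): 0 shut and latched, grows as it opens, 1.4 fully open against its stop. Once unlatched, its spring lifts it there by itself in about a second and keeps it there, even when the latch springs back. While latched it cannot be lifted.
- square_lid (a joint): angle of the square case's cover (rad): 0 shut and latched, likewise sprung, opens to 1.4. It must stay shut.
There are look-alikes about, which are no part of the job. Leave any pink look-alike of the part that bears square_lid alone. Leave any pink look-alike of the long_case alone.

How it is judged (in metres and radians):
At the end, for the whole second after the job is handed in: The oblong case's cover stands open, more than 1.2 rad, and still; the square case's cover is shut (less than 0.05 rad) (value of joint long_lid above 1.2 rad and velocity of joint long_lid below 0.1 rad/s and value of joint square_lid below 0.05 rad); the robot touches nothing.
It fails at once if the square case's cover comes open (more than 0.1 rad) (value of joint square_lid above 0.1 rad).
It also fails if it takes over 29 s, if anything falls off the work surface, if the arm or the gripper's body presses on something with over 40 N, if the wrist force passes 120 N, or if a joint passes its speed limit or range.

## Robot

A 6-joint arm with a two-finger parallel gripper is mounted at the origin on the work surface. World frame = base frame: x ahead of the robot, y to its left, z up, the work surface at z = 0. Lengths are in mm, angles in degrees, forces in N, time in s.
With the tool pointing down it reaches from about 350 to 850 mm from the base axis. Payload 8.1 kg.
Tool frame: the origin (TCP) lies at the very end of the fingers, on their centre line; the grasp point (between the pads) lies 19 mm behind it; z points along the fingers, y is the line along which they close (so a half turn about z gives the same grasp; the last joint's range is limited). The gripper opens to 85 mm and grips with 20 to 120 N. Pads are 22 mm wide; open, the fingers measure 114 mm over their backs; the gripper's body (76 mm by 85 mm) begins 54 mm behind the grasp point. The pads swing forward as they close: fully open they stand 13 mm farther back than shut.
Start: joints at [67.758, 7.471, 85.268, -0, 87.261, -4.893], TCP at [178.895, 572.715, 231.292] pointing down, gripper open.
Joint ranges: [-169.43, 169.43], [-51.17, 129.36], [1.28, 143.12], [-76.62, 256.62], [0, 156.53], [-152.29, 152.29]. Speed limits (degrees/s): [136.94, 136.94, 159.86, 180, 180, 180].

## Interface

Orientations are given as [roll, pitch, yaw] about the fixed x, y, z axes, in that order (R = Rz(yaw) Ry(pitch) Rx(roll)).
In Python, from bench import sense, eyes, job, models gives the robot as it stands. The module is installed in compiled form; this text tells all that it offers.
- The arm moves only by the tool apply_moves, never from a script. Its argument "rows" is a list of rows, each a list of 6 numbers: the shift along the tool's x, y, z in mm, then the turn, a rotation vector about the tool's x, y, z in rad. In form: [[dx, dy, dz, rx, ry, rz], ...]. A call has exactly 5 rows; each row shifts and turns the commanded pose from where the row before left it, along the tool's axes as they then stand; what a row does not reach is not made up. A row lasts 1/8 s, in which the tool goes at most 62.5 mm and 10.7 degrees, less where a joint would pass 70% of its speed; a pose out of reach is approached as far as the arm can. A call is refused whole if a number of a shift passes 62.5 or a number of a turn 0.188, either way. A call with a gripper value outside its range is refused whole. "fingers" is the finger opening in mm, from 0 to 85.4, set as the call begins (left out, the last holds). The fingers move at their own pace and stop on an object; "grip_force" is the grip in N (left out, the last holds). Time passes only in rows, so rows that do not move let the fingers close, or fill a call up. It gives the time, the measured TCP pose, the force, the opening and the grip force at its end, in the units of the state.
- sense(): the state, without advancing time (a new reading comes with each control period).
- eyes.snapshot(name): name is "scene" or "top" or "wrist"; returns (picture, depth): 400x640x3 uint8, red, green, blue; 400x640 float32, mm along the optical axis (not along the pixel's ray), 0 where there is no reading.
- eyes.get_calibration(name): a dict with "intrinsics" (3x3 intrinsics, pixels), "R" (3x3) and "t" (3): a world point X has camera coordinates R X + t; the wrist camera has in their place "mount" (4x4, takes a point from camera to tool coordinates, whose origin is the TCP and whose axes are the flange's). Camera axes: x right, y down, z forward; pixel columns grow to the right and rows downward; lengths in mm; the calibration is good to about 2 mm. A picture is of the moment at which its call begins: read the wrist's pose just before it. get_calibration takes no time and is no camera call.
- job.hand_in(): hands the job in; it is judged then, once.
Trained networks look in the newest picture that a camera, given by its name, has taken for a name from the list of things; names that differ only in an ending like _2 or _b are one class to them, and where a whole thing is asked for, a point or a joint stands for the part that bears it (a point fixed in the world has none). Each returns a list of dicts, best first, with "confidence" (0 to 1); they miss things now and then, are a little off and sometimes report something else, mostly with a low value. They report only what shows in the picture. A call takes as long as a camera call. They do not tell look-alikes from the thing itself.
- models.boxes_of(name, camera): "xyz" ([x, y, z] in mm, in world coordinates, good to about 4 mm: the middle of the surface that is visible of it).
- models.cut_out(name, camera): "pixels" (400x640 bool, what is visible of it).
- models.place_of(name, camera): "xyz" ([x, y, z] in mm, in world coordinates, good to about 4 mm: a listed point, or the origin of a listed thing).
The state is a dict: "time": time; "joint_pos": joint angles; "qd": joint speeds; "joint_efforts": joint torques, N m; "tool_pos": TCP position; "tcp_rot": TCP orientation; "ft_force": force on the tool from outside, world axes, zero at the start; "wrist_torque": the same for the moment, N m; "finger_gap": finger opening in mm; "grip_force": force on a finger pad.
Only numpy, scipy, OpenCV 4.12 (cv2) and the standard library are available. Lean on these libraries where they do the work, as an engineer would, in place of code of your own. Each camera call takes 0.05 s, during which the arm holds its last target. There are 200 camera calls.

## Working session

There is one attempt and no reset: what is moved stays moved. The work goes in short steps, Python scripts to look and compute and a tool call to move; the robot and the scene stay as the last step left them, time stands still between calls to the robot, and variables do not carry over. Pictures are saved under pics/ and viewed, at most 10 in all, crops included, and the job is handed in when it is done.

Besides the shell and the picture viewer there is one more tool, called as a command line: name --pt "numbers of a row" for each row, then --argument value for the rest. apply_moves: Moves the arm, as the interface text tells. Its arguments: {"type":"object","properties":{"rows":{"type":"array"},"fingers":{"type":"number"},"grip_force":{"type":"number"}},"required":["rows"]}

```bash
mkdir -p pics
python3 - <<'E'
from bench import sense, eyes, models
import cv2
s=sense();print(s['time'],s['tool_pos'],s['tcp_rot'],s['finger_gap'])
for c in ['top','scene']:
    p,d=eyes.snapshot(c);cv2.imwrite(f'pics/{c}.png',p[:,:,::-1])
    for n in ['long_case','long_thumb','square_lid']:
        for r in models.place_of(n,c) if n!='square_lid' else models.boxes_of(n,c): print(c,n,r['xyz'],round(r['confidence'],2))
E
```

```text
0.0 [178.66695435 572.22406202 230.26657245] [-1.79898184e+02 -9.41686898e-03  1.62652845e+02] 85.47486927529603
top long_case [287.4, 265.5, -1.5] 0.76
top long_case [562.5, 184.1, 0.2] 0.74
top long_thumb [252.3, 236.0, 45.6] 0.65
top long_thumb [520.4, 164.0, 41.6] 0.38
top square_lid [568.5, -235.0, 24.8] 0.87
top square_lid [364.1, -279.7, 31.0] 0.6
top square_lid [685.8, -88.9, 31.3] 0.56
top square_lid [578.9, 182.7, 25.8] 0.38
scene long_case [563.1, 181.6, 3.1] 0.74
scene long_case [285.6, 263.0, 2.8] 0.57
scene long_thumb [254.2, 232.7, 42.6] 0.49
scene long_thumb [527.0, 162.7, 45.7] 0.47
scene square_lid [693.6, -91.2, 30.7] 0.83
scene square_lid [565.6, -236.5, 25.4] 0.76
scene square_lid [366.2, -281.0, 31.7] 0.69
```

View pics/top.png

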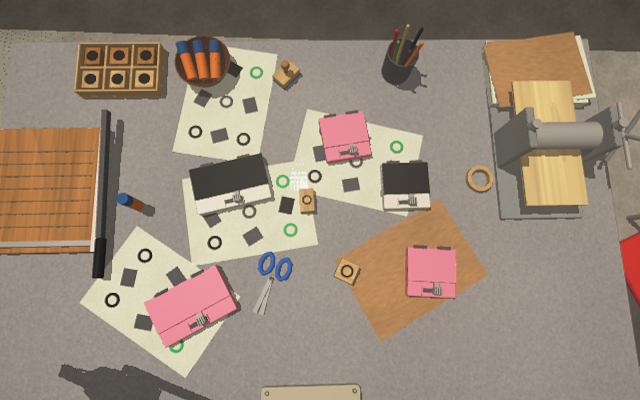

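View pics/scene.png

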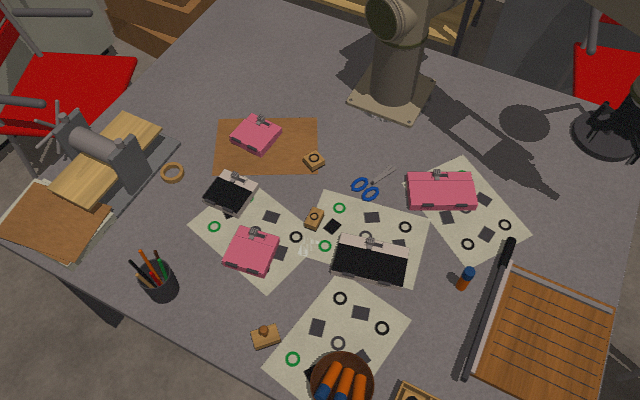

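The candidates in the top view are:
- Oblong black/white case at (231,185), latch about (236,198). This matches the description.
- Pink oblong case at (192,305), latch (200,320). Leave it alone.
- Squares: black at (406,185), pink at (345,137) and (431,272). Leave these alone.

I choose the black oblong at world ≈(562,183), and will now check it in a crop and measure its yaw and latch.

```bash
cat > h.py <<'E'
import numpy as np,cv2
from scipy.spatial.transform import Rotation as Ro
from bench import sense,eyes,models
def world(c,d,s=None):
    k=eyes.get_calibration(c);K=k['intrinsics'];v,u=np.indices(d.shape)
    P=np.stack([(u-K[0,2])/K[0,0]*d,(v-K[1,2])/K[1,1]*d,d],-1)
    if c=='wrist':
        M=np.array(k['mount']);R=Ro.from_euler('xyz',s['tcp_rot'],degrees=True).as_matrix()
        return (P@M[:3,:3].T+M[:3,3])@R.T+s['tool_pos']
    return (P-k['t'])@np.array(k['R'])
def measure(c,near=(562,183)):
    s=sense();p,d=eyes.snapshot(c);W=world(c,d,s)
    ok=(d>0)&(np.hypot(W[...,0]-near[0],W[...,1]-near[1])<125)
    case=ok&(W[...,2]>20)&(W[...,2]<36)
    r=cv2.minAreaRect(W[case][:,:2].astype(np.float32));print(c,'case rect',r)
    dark=case&(p.max(-1)<70);r=cv2.minAreaRect(W[dark][:,:2].astype(np.float32));print('cover rect',r,'z',np.median(W[dark][:,2]))
    t=ok&(W[...,2]>40)&(W[...,2]<52);print('high pts',t.sum(),W[t].mean(0) if t.any() else '', W[t].min(0) if t.any() else '',W[t].max(0) if t.any() else '')
    print('high px',np.argwhere(t).mean(0) if t.any() else '')
    return s,p,d,W,t
E
python3 - <<'E'
from h import *
for c in ['top','scene']:
    s,p,d,W,t=measure(c)
    if c=='top': cv2.imwrite('pics/crop1.png',cv2.resize(p[140:230,170:330],None,fx=5,fy=5)[:,:,::-1])
E
```

```text
top case rect ((564.811767578125, 182.95570373535156), (116.0631103515625, 175.04791259765625), 12.755943298339844)
cover rect ((579.4837036132812, 184.96542358398438), (74.43138122558594, 171.29132080078125), 12.69677448272705) z 30.753221704810517
high pts 55 [524.61416689 163.39340931  45.61486799] [516.88407288 154.27276446  42.02149005] [533.33717945 173.19265982  49.03215088]
high px [197.65454545 236.10909091]
scene case rect ((566.7188110351562, 181.2386474609375), (116.92692565917969, 175.14772033691406), 13.00326156616211)
cover rect ((571.7036743164062, 182.19186401367188), (106.78387451171875, 174.7620391845703), 13.00326156616211) z 30.231326308716866
high pts 45 [528.0900431  162.2990079   44.85659032] [518.52668062 154.05672717  40.03992133] [536.28655145 171.18806511  50.01782667]
high px [240.04444444 370.24444444]
```

View pics/crop1.png

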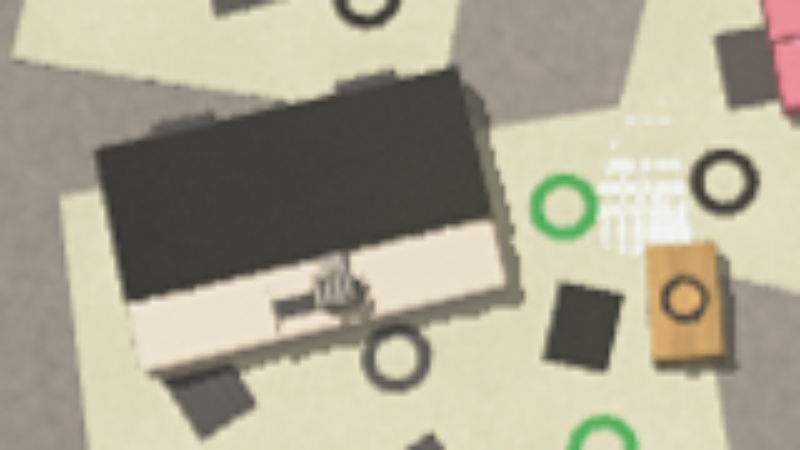

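The crop shows the white-ledge, black-cover oblong case with its latch at crop (335,285), i.e. full-image (237,197), and the slot running to the left (+y). Yaw ≈12.9° and thumb ≈(526,163,45), which agrees with the model. Next I move above the -y side of the thumb.

apply_moves --pt "-46 -32 0 0 0 0" --pt "-46 -32 0 0 0 0" --pt "-46 -32 0 0 0 0" --pt "-46 -32 0 0 0 0" --pt "-46 -32 0 0 0 0" --fingers 0

```text
time: 1.12
tool_pos: [351.6, 350.0, 231.6]
tcp_rot: [180.0, 0.0, 162.7]
ft_force: [0.5, 1.0, 0.4]
finger_gap: 0.2
grip_force: 0.0
```

apply_moves --pt "-46 -32 0 0 0 0" --pt "-46 -32 0 0 0 0" --pt "-46 -32 0 0 0 0" --pt "-46 -32 0 0 0 0" --pt "-46 -32 0 0 0 0"

```text
time: 1.75
tool_pos: [523.6, 128.5, 231.6]
tcp_rot: [180.0, 0.0, 162.6]
ft_force: [-0.2, 0.6, 0.5]
finger_gap: 0.2
grip_force: 0.0
```

apply_moves --pt "0 0 15 0 0 -0.132" --pt "0 0 15 0 0 -0.132" --pt "0 0 15 0 0 -0.132" --pt "0 0 15 0 0 -0.132" --pt "0 0 15 0 0 0"

```text
time: 2.38
tool_pos: [522.6, 130.1, 155.8]
tcp_rot: [-180.0, 0.0, -167.1]
ft_force: [0.3, 0.5, 0.4]
finger_gap: -0.1
grip_force: 0.0
```

Run:
```python
from h import *
s=sense();print(s['time'],s['tool_pos'],s['tcp_rot'],s['finger_gap'])
s,p,d,W,t=measure('wrist')
cv2.imwrite('pics/w1.png',p[:,:,::-1])
for r in models.place_of('long_thumb','wrist'):print(r)
```

```text
2.375 [522.63113347 130.10403172 155.83101484] [-1.79998487e+02  1.73209013e-02 -1.67144458e+02] -0.09147123411528199
wrist case rect ((564.8209228515625, 181.88052368164062), (115.13048553466797, 175.43170166015625), 13.041473388671875)
cover rect ((566.7808837890625, 182.4150390625), (101.58271789550781, 174.37374877929688), 11.49200439453125) z 29.459337239768658
high pts 410 [524.0300951  161.90137207  44.22780081] [515.86588367 152.24667125  40.14686331] [533.67094227 172.30287305  46.91122466]
high px [212.04634146 354.4804878 ]
{'xyz': [526.8, 161.3, 43.0], 'confidence': 0.78}
```

View pics/w1.png

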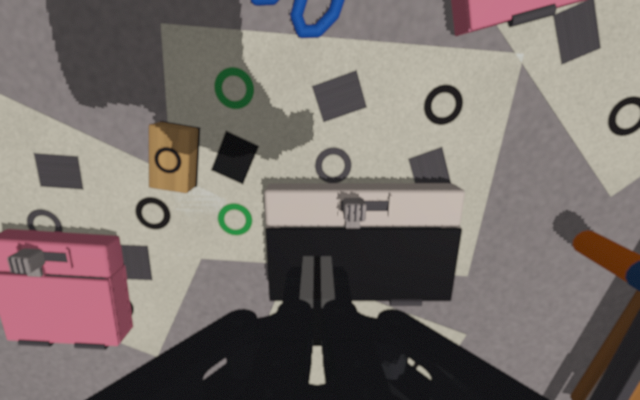

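The wrist view shows the thumb at (355,212) on the white ledge, the slot running to the right (+y), and the closed fingers aligned with the case. I descend beside the thumb.

apply_moves --pt "-5.5 -3.5 30 0 0 0" --pt "0 0 30 0 0 0" --pt "0 0 30 0 0 0" --pt "0 0 20 0 0 0" --pt "0 0 11 0 0 0"

```text
time: 3.1
tool_pos: [528.3, 127.9, 34.6]
tcp_rot: [180.0, -0.1, -167.2]
ft_force: [-0.2, -0.8, -0.4]
finger_gap: -0.3
grip_force: 0.0
```

Run:
```python
from h import *
s=sense();print(s['tool_pos'],s['ft_force'])
p,d=eyes.snapshot('wrist');cv2.imwrite('pics/w2.png',p[:,:,::-1])
```

```text
[528.34588607 127.88389932  34.55385193] [-0.17213022 -0.82522103 -0.44620181]
```

View pics/w2.png

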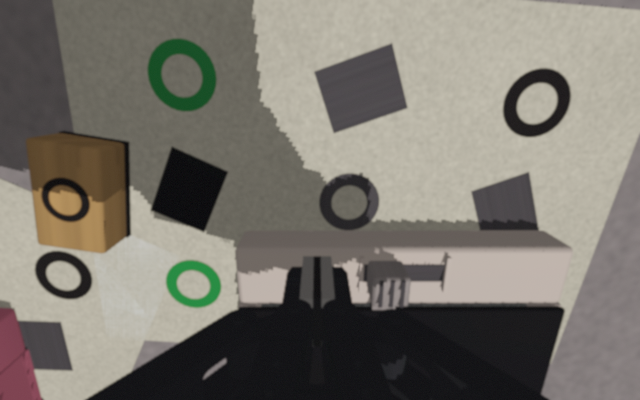

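The fingers stand over the ledge at (318,280), just left of the thumb at (388,285), with about 8 mm to go. I push in +y.

apply_moves --pt "0 4 0 0 0 0" --pt "0 4 0 0 0 0" --pt "0 4 0 0 0 0" --pt "0 4 0 0 0 0" --pt "0 0 0 0 0 0"

```text
time: 3.78
tool_pos: [525.5, 143.9, 35.8]
tcp_rot: [-180.0, 0.1, -167.1]
ft_force: [0.5, -1.0, 0.6]
finger_gap: 0.2
grip_force: 0.4
```

Run:
```python
from h import *
s=sense();print(s['tool_pos'],s['ft_force'])
p,d=eyes.snapshot('wrist');cv2.imwrite('pics/w3.png',p[:,:,::-1])
```

```text
[525.52007396 143.85068926  35.79838264] [ 0.47614755 -0.97254224  0.55844276]
```

View pics/w3.png

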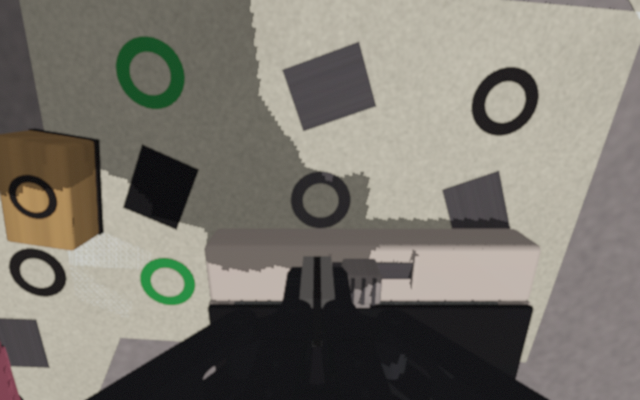

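The fingertip edge at (350,285) now just meets the thumb, whose right edge at (380,285) is about where it rested. I keep pushing.

apply_moves --pt "0 3 0 0 0 0" --pt "0 3 0 0 0 0" --pt "0 3 0 0 0 0" --pt "0 3 0 0 0 0" --pt "0 0 0 0 0 0"

```text
time: 4.45
tool_pos: [522.6, 155.5, 35.5]
tcp_rot: [180.0, 0.0, -167.1]
ft_force: [2.1, -1.5, 2.3]
finger_gap: 0.2
grip_force: 1.3
```

Run:
```python
from h import *
s=sense();print(s['tool_pos'],s['ft_force'])
p,d=eyes.snapshot('wrist');cv2.imwrite('pics/w4.png',p[:,:,::-1])
```

```text
[522.57922917 155.5409883   35.4526951 ] [ 2.08869161 -1.53877861  2.30362947]
```

View pics/w4.png

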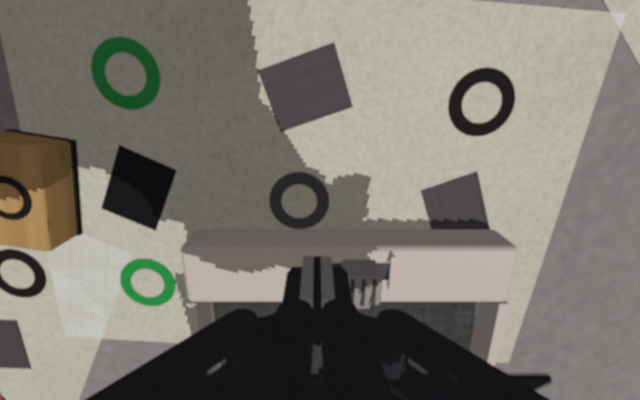

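The cover has released: the pad is visible at (330,320) and the lid is rising. I hold a moment, then withdraw away from the cover (case -x) and up.

apply_moves --pt "0 1.5 0 0 0 0" --pt "0 0 0 0 0 0" --pt "0 0 0 0 0 0" --pt "0 0 0 0 0 0" --pt "0 0 0 0 0 0"

```text
time: 5.12
tool_pos: [522.1, 156.6, 35.2]
tcp_rot: [180.0, -0.0, -167.1]
ft_force: [1.1, -0.8, 3.0]
finger_gap: 0.2
grip_force: 1.4
```

apply_moves --pt "10 0 0 0 0 0" --pt "15 0 0 0 0 0" --pt "20 0 -5 0 0 0" --pt "20 0 -20 0 0 0" --pt "15 0 -40 0 0 0"

```text
time: 5.75
tool_pos: [439.9, 138.3, 98.0]
tcp_rot: [180.0, -0.4, -167.1]
ft_force: [0.1, -0.4, 0.7]
finger_gap: -0.0
grip_force: 0.0
```

apply_moves --pt "0 0 -40 0 0 0" --pt "0 0 -40 0 0 0" --pt "0 0 -40 0 0 0" --pt "0 0 0 0 0 0" --pt "0 0 0 0 0 0"

```text
time: 6.38
tool_pos: [443.0, 138.8, 219.0]
tcp_rot: [180.0, -0.1, -167.1]
ft_force: [0.2, -0.0, 0.4]
finger_gap: -0.0
grip_force: 0.0
```

Run:
```python
from h import *
s=sense();print(s['time'],s['tool_pos'],s['ft_force'])
p,d=eyes.snapshot('scene');cv2.imwrite('pics/s2.png',p[:,:,::-1])
W=world('scene',d);m=(d>0)&(np.hypot(W[...,0]-562,W[...,1]-183)<110)&(W[...,2]>55)&(W[...,0]>555)
Q=W[m];print(len(Q),Q.min(0),Q.max(0))
```

```text
6.375 [443.02414678 138.83966717 219.02654725] [ 2.03533472e-01 -2.82908992e-04  3.73956604e-01]
1006 [586.52134038 105.74279975  55.00219008] [636.90621416 277.63877068 110.69160858]
```

View pics/s2.png

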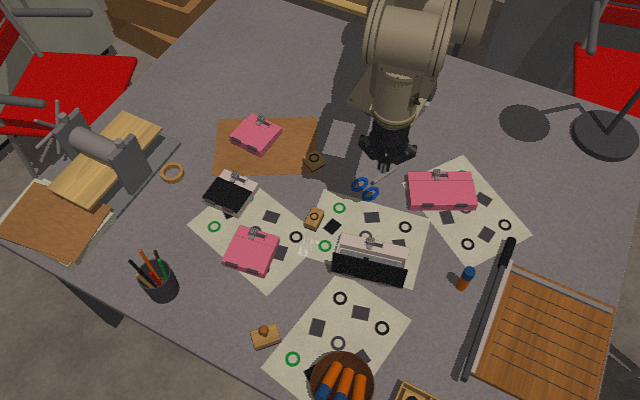

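The scene shows the oblong cover standing up at (370,268), the latch sprung back, the square case at (232,192) shut and the gripper clear. I let it settle and check the cover's angle.

apply_moves --pt "0 0 0 0 0 0" --pt "0 0 0 0 0 0" --pt "0 0 0 0 0 0" --pt "0 0 0 0 0 0" --pt "0 0 0 0 0 0"

```text
time: 7.05
tool_pos: [444.2, 138.8, 220.3]
tcp_rot: [180.0, 0.0, -167.1]
ft_force: [0.3, 1.2, 0.3]
finger_gap: -0.0
grip_force: 0.0
```

Run:
```python
from h import *
from bench import job
for i in range(2):
    p,d=eyes.snapshot('scene')
    W=world('scene',d);m=(d>0)&(np.hypot(W[...,0]-562,W[...,1]-183)<125)&(W[...,2]>45)&(W[...,0]>575)&(p.max(-1)<70)
    Q=W[m];a=np.radians(12.9);u=(Q[:,0]-562)*np.cos(a)+(Q[:,1]-183)*np.sin(a)
    vx,vz,_,_=cv2.fitLine(np.c_[u,Q[:,2]].astype(np.float32),cv2.DIST_HUBER,0,.01,.01).ravel()
    ang=np.arctan2(abs(vz),-vx*np.sign(vz));print('lid angle',ang,len(Q),Q[:,2].max())
s=sense();print(s['ft_force'],s['time'])
if 1.25<ang<1.6: print(job.hand_in())
```

```text
lid angle 1.3965261 1183 111.42601996239058
lid angle 1.393662 1181 112.44759584943263
[ 1.02109037 -0.32785345  0.1975385 ] 7.15
the job is handed in; nothing more can be done
None
```

The oblong case's cover stands open at about 1.4 rad, measured from the camera; the square case was still shut in the last picture, the gripper was clear of everything, and I handed the job in at 7.15 s (no verdict was returned).

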